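# Set up the bird specimen for its record photograph

## Robot

A 7-joint arm with a two-finger parallel gripper is mounted at the origin on the work surface. World frame = base frame: x ahead of the robot, y to its left, z up, the work surface at z = 0. Lengths are in m, angles in rad, forces in N, time in s.
With the tool pointing down it reaches from about 0.4 to 0.85 m from the base axis. Payload 4.4 kg.
Tool frame: the origin (TCP) lies midway between the tips of the shut fingers; the grasp point (between the pads) lies 19 mm behind it (bot.grip_point_offset is the distance from the TCP to the grasp point, in m); z points along the fingers, y is the line along which they close (so a half turn about z gives the same grasp; the last joint's range is limited). The gripper opens to 94 mm and grips with 3 to 60 N. Pads are 16 mm wide; open, the fingers measure 119 mm over their backs; the gripper's body (75 mm by 177 mm) begins 78 mm behind the grasp point.
Start: joints at [-0.066, 0.628, 0.038, 1.517, -0.027, 0.996, -0.02], TCP at [0.65, 0, 0.205] pointing down, gripper open.
Joint ranges: [-3.06, 3.06], [-0.37, 2.12], [-1.25, 1.32], [0.18, 2.47], [-1.1, 4.24], [0.23, 1.98], [-2.94, 2.94]. Speed limits (rad/s): [2.57, 2.57, 3.14, 3.14, 3.14, 3.14, 3.14].

## Interface

Orientations are given as a rotation vector (axis times angle).
In Python, from bench import bot gives the robot as it stands.
- The arm moves only by the tool jog_arm, never from a script. Its argument "plan" is a list that holds one entry, the list of rows, each a list of 7 numbers: the closure, from 0 (fully open) to 1 (shut), then the shift along the tool's x, y, z in m, then the turn, a rotation vector about the tool's x, y, z in degrees. A call has 1 to 12 rows; each row shifts and turns the commanded pose from where the row before left it, along the tool's axes as they then stand; what a row does not reach is not made up. A row lasts 1/12 s, in which the tool goes at most 41.7 mm and 7.16 degrees, less where a joint would pass 70% of its speed; a pose out of reach is approached as far as the arm can. A call is refused whole if a number of a shift passes 0.0417 or a number of a turn 7.16, either way. A call with a gripper value outside its range is refused whole. The fingers move at their own pace and stop on an object; the grip force is fixed at half the most. Time passes only in rows, so rows that do not move let the fingers close. It gives the time, the measured TCP pose, the force, the opening and the grip force at its end, in the units of the state.
- bot.get_obs(): the state, without advancing time (a new reading comes with each control period).
- bot.grab_frame(name): name is "scene" or "side" or "wrist"; returns (picture, depth): 384x512x3 uint8, red, green, blue; 384x512 float32, m along the optical axis (not along the pixel's ray), 0 where there is no reading.
- bot.camera_info(name): a dict with "fov_y" (degrees; the focal length in pixels is half the picture's height over the tangent of half this angle, whatever the lens; pixels are square), "cx", "cy" (the principal point, pixels), "k1" (the pictures are not rectified: a ray, as slopes to the right and down, at radius r is drawn at 1 + k1 r^2 times it, then the intrinsics apply), "R" (3x3) and "t" (3): a world point X has camera coordinates R X + t. Camera axes: x right, y down, z forward; pixel columns grow to the right and rows downward; lengths in m; the calibration is good to about 2 mm. A picture is of the moment at which its call begins: read the wrist's pose just before it. camera_info takes no time and is no camera call; for the wrist camera it gives the pose at the moment of the call.
- bot.job_done(): hands the job in; it is judged then, once.
The state is a dict: "t": time; "joint_pos": joint angles; "dq": joint speeds; "joint_torque": joint torques, N m; "position": TCP position; "tcp_rot": TCP orientation; "contact_force": force on the tool from outside, world axes, zero at the start; "wrist_torque": the same for the moment, N m; "opening": finger opening in m; "grip_force": force on a finger pad.
Only numpy, scipy, OpenCV 4.12 (cv2) and the standard library are available. Lean on these libraries where they do the work, as an engineer would, in place of code of your own. Each camera call takes 0.05 s, during which the arm holds its last target. There are 200 camera calls.

## Task

Get the orange bird ready for its record photograph: put the brush in the wooden tray and the metal spatula in the white tray, and lay the photo scale flat on the bench with its checkered edge flush along the front of the bird's wooden plinth, centred on it. The bird leans out over that edge and is fragile: do not touch it, do not shove the plinth out of place, and leave the other things on the bench alone.

Things in the scene. Friction and masses are not known exactly. Their poses are not given: they have to be found in the camera images.
- plinth: light-wood plinth 80 (x) x 160 (y) x 30 mm high, 0.9 kg, loose, standing on the bench; origin at the centre of its underside, z up. Its front is the face at x = -40 mm of its own frame (towards the robot and to its right), with a small paper label. A dark branch rises from it and carries the bird
- bird: orange stuffed songbird fixed to the branch, facing and leaning out over the plinth front. In the plinth frame it fills x -105 to +35, y +-30, z 105 to 228 mm; thin twigs at z 117 to 150 reach y -75 to +45 mm at x -55 to -35. Origin at its feet (plinth x -45, z 128 mm). A gripper held upright at the front edge would hit it; one tilted back 30 to 45 degrees passes under it
- front_edge (a point): middle of the lower front edge of the plinth (plinth x = -40 mm, z = 0); axes as the plinth's, the edge runs along y
- scale: photo scale: aluminium straightedge 50 (x) x 160 (y) x 8 mm thick lying flat, 0.18 kg, with black and white squares along its +x edge and a blue upright grip block on top, 16 (x) x 36 (y) mm, from z = 8 to 39 mm, centred at x = -7 mm, y = 0, with flat ends. Origin at the centre of its underside, z up
- scale_grip (a point): middle of the blue grip block of the scale, 25 mm above its underside and 32 mm behind its checkered edge; pinch the block over its 36 mm length (fingers closing along the scale's y)
- scale_edge (a point): middle of the scale's checkered edge, at its underside (scale x = +25 mm)
- brush: flat brush lying along its x, 173 mm long, 14 mm thick: red handle 14 mm wide from x = -85 to +25 mm, then a brass ferrule 24 mm wide and dark bristles 26 mm wide to x = +88 mm; 50 g; origin under the middle of its length
- spatula: modelling spatula lying along its x, 178 mm long: black handle 16 mm wide and 16 mm thick from x = -87 to +17 mm, then a thin steel blade 22 mm wide to x = +90 mm; 70 g; origin under the middle of its length, balances at about x = -18 mm
- wood_tray: open brown wooden tray, fixed, 230 (x) x 120 (y) x 32 mm high outside, walls and floor 6 mm; origin at the centre of its underside; for brushes
- white_tray: open white plastic tray, fixed, same sizes and origin as the wooden one; for metal tools
- swab_jar: bystander: open glass jar of cotton swabs, 72 mm across, about 96 mm high, origin at the underside
- red_can: bystander: red can, 50 mm across, 140 mm high, origin at the underside
- cork_block: bystander: cork block 45 x 70 x 25 mm, origin at the underside
- pigment_jar: bystander: small amber jar, 44 mm across, 40 mm high, origin at the underside

How it is judged:
At the end, for the whole second after the job is handed in: Brush in the wooden, spatula in the white tray, level (0.15 rad), origin within 60 mm lengthways, 55 mm sideways, 20 mm up; scale flat on the bench (0.06 rad), checkered edge parallel to the plinth front (0.035 rad), its middle within 3 mm of the face and 20 mm of its centre; at rest (x of brush in the frame of wood_tray between -0.06 and 0.06 m and y of brush in the frame of wood_tray between -0.055 and 0.055 m and z of brush in the frame of wood_tray below 0.02 m and angle between brush's own x axis and vertical between 1.42 and 1.72 rad and linear speed of each of brush, spatula below 0.02 m/s and x of spatula in the frame of white_tray between -0.06 and 0.06 m and y of spatula in the frame of white_tray between -0.055 and 0.055 m and z of spatula in the frame of white_tray below 0.02 m and angle between spatula's own x axis and vertical between 1.42 and 1.72 rad and x of scale_edge in the frame of plinth between -0.043 and -0.037 m and angle between the y axis of scale and the y axis of plinth, either way round below 0.035 rad and y of scale_edge in the frame of plinth between -0.02 and 0.02 m and angle between scale's own z axis and vertical below 0.06 rad and height (world z) of scale_edge below 0.005 m and linear speed of scale below 0.01 m/s); the robot touches nothing.
It fails at once if the robot, the scale or a tool touches the bird (contact force between any of the arm, the fingers, scale, brush, spatula and bird above 0.3 N).
It fails at once if the plinth is shoved more than 20 mm or tipped more than 0.1 rad (distance of plinth from where it was at the start of the episode above 0.02 m or angle between plinth's own z axis and vertical above 0.1 rad).
It fails at once if a bystander is moved more than 25 mm (distance of any of swab_jar, red_can, cork_block, pigment_jar from where it was at the start of the episode above 0.025 m).
It also fails if it takes over 72 s, if anything falls off the work surface, if the arm or the gripper's body presses on something with over 40 N, if the wrist force passes 120 N, or if a joint passes its speed limit or range.

## Working session

There is one attempt and no reset: what is moved stays moved. The work goes in short steps, Python scripts to look and compute and a tool call to move; the robot and the scene stay as the last step left them, time stands still between calls to the robot, and variables do not carry over. Pictures are saved under pics/ and viewed, at most 10 in all, crops included, and the job is handed in when it is done.

Besides the shell and the picture viewer there is one more tool, called after "Emit:" as a command line: name --argument value ..., lists and objects as JSON in quotes. jog_arm: Moves the arm, as the interface text tells. Its arguments: {"type":"object","properties":{"plan":{"type":"array"}},"required":["plan"]}

```bash
ls; mkdir -p pics; cat > h.py <<'E'
import numpy as np, cv2
from scipy.spatial.transform import Rotation as Ro
from bench import bot
def grab(n,tag):
    ci=bot.camera_info(n); p,d=bot.grab_frame(n)
    np.savez(f'pics/{tag}.npz',p=p,d=d,**{k:np.array(v) for k,v in ci.items()})
    cv2.imwrite(f'pics/{tag}.png',p[:,:,::-1]); return p,d,ci
def load(tag):
    z=np.load(f'pics/{tag}.npz'); return z['p'],z['d'],z
def rays(ci,uv):
    f=192/np.tan(np.radians(float(ci['fov_y']))/2)
    K=np.array([[f,0,float(ci['cx'])],[0,f,float(ci['cy'])],[0,0,1]])
    uv=np.array(uv,float).reshape(-1,1,2)
    return cv2.undistortPoints(uv,K,np.array([float(ci['k1']),0,0,0]),None,None,None).reshape(-1,2) if False else cv2.undistortPoints(uv,K,np.array([float(ci['k1']),0,0,0,0])).reshape(-1,2)
def onz(ci,uv,z):
    s=rays(ci,uv); R=np.array(ci['R']);t=np.array(ci['t'])
    D=np.c_[s,np.ones(len(s))]@R; C=-R.T@t
    z=np.broadcast_to(z,len(s)); return C+D*((z-C[2])/D[:,2])[:,None]
def cloud(d,ci):
    v,u=np.mgrid[0:384,0:512]; s=rays(ci,np.c_[u.ravel(),v.ravel()])
    z=d.ravel(); P=np.c_[s*z[:,None],z]
    W=(P-np.array(ci['t']))@np.array(ci['R']); W[z==0]=np.nan
    return W.reshape(384,512,3)
E
python3 - <<'E'
from h import *
ims=[]
for n in ['scene','side','wrist']:
    p,d,ci=grab(n,n+'0'); print(n,ci['fov_y'],ci['k1'],np.round(-np.array(ci['R']).T@ci['t'],3))
    ims.append(p)
cv2.imwrite('pics/a.png',cv2.resize(ims[0],(800,600),interpolation=cv2.INTER_CUBIC)[:,:,::-1])
cv2.imwrite('pics/b.png',np.hstack([ims[1],ims[2]])[:,:,::-1][:, :] if 0 else cv2.resize(np.hstack(ims[1:]),(800,300))[:,:,::-1])
E
```

```text
pics
scene 53.0107705001752 -0.08600970657819337 [1.159 0.326 1.149]
side 53.46576894016727 -0.053043228678964195 [0.105 0.637 0.654]
wrist 66.9986497407935 -0.025456443372956956 [0.649 0.071 0.384]
```

View pics/a.png

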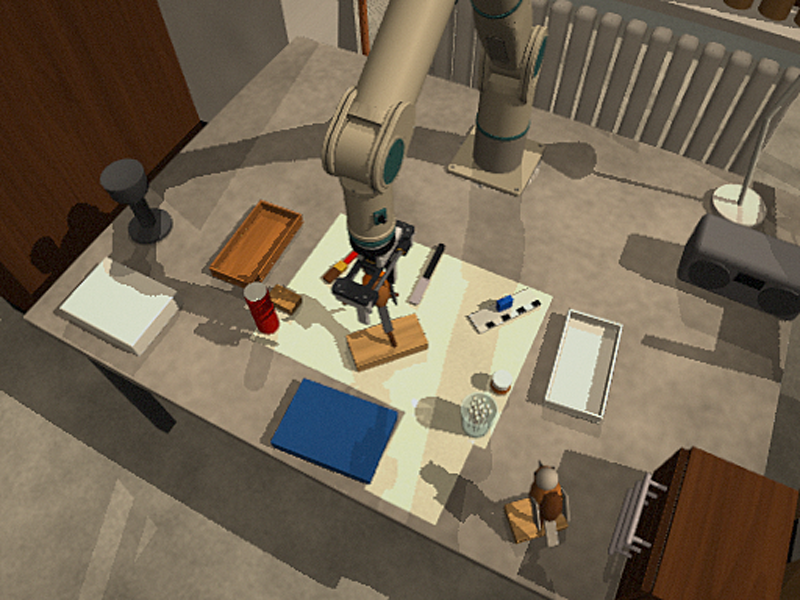

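View pics/b.png

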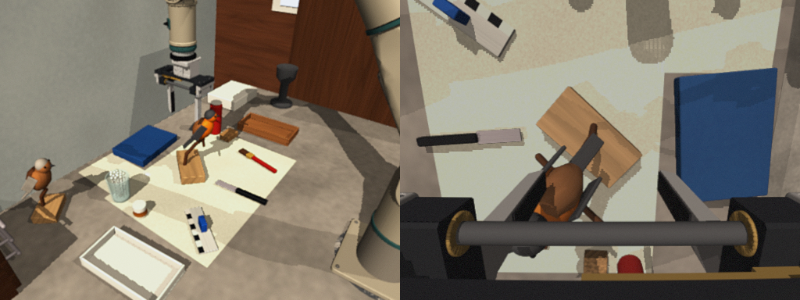

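The scene view shows the wooden tray at (257,240), brush (340,266), spatula (428,272), scale (505,312), plinth (388,342), white tray (585,365), with the gripper near the bird. Next I enlarge crops to read pixel positions.

```bash
python3 - <<'E'
from h import *
p,d,ci=load('scene0')
c=p[120:280,125:405]; cv2.imwrite('pics/c.png',cv2.resize(c,(784,448),interpolation=cv2.INTER_CUBIC)[:,:,::-1])
p,d,ci=load('side0')
c=p[110:360,90:400]; cv2.imwrite('pics/d.png',cv2.resize(c,(744,600),interpolation=cv2.INTER_CUBIC)[:,:,::-1])
E
```

```text
(no output)
```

View pics/c.png

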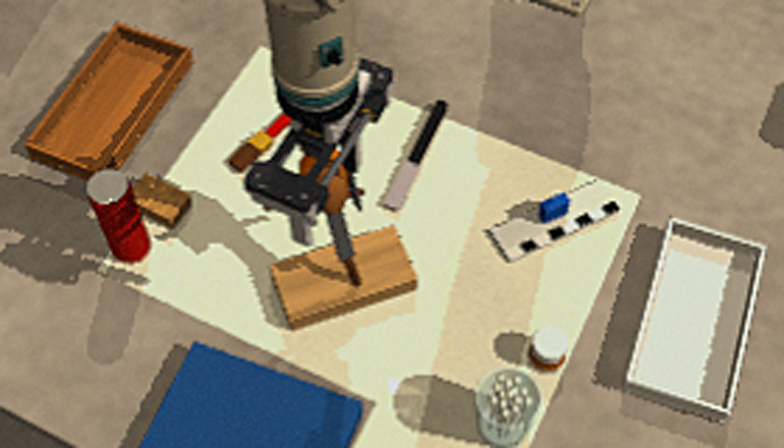

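View pics/d.png

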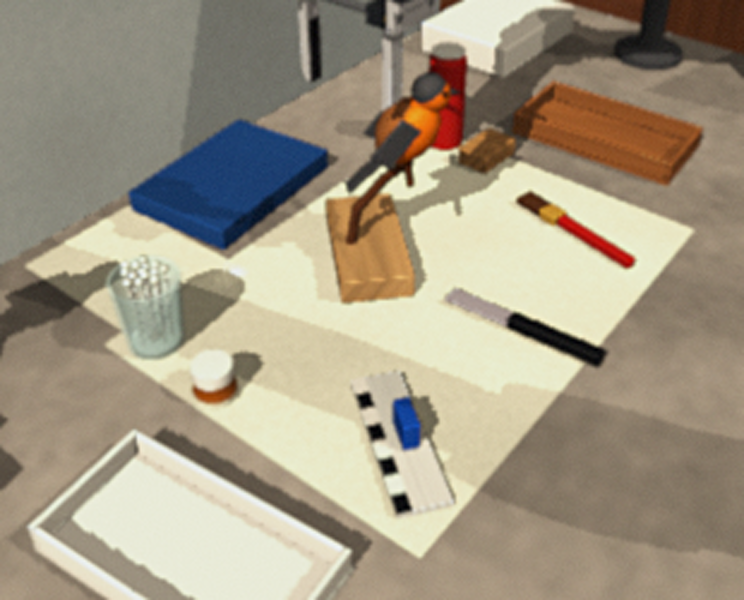

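The crops show all the corners: plinth top, scale, both trays, brush and spatula axes. I convert them to positions and check them against the given sizes.

```bash
python3 - <<'E'
from h import *
S=load('scene0')[2]; D=load('side0')[2]
def sc(l): return (np.array(l)+.5)/2.8-.5+[125,120]
def si(l): return (np.array(l)+.5)/2.4-.5+[90,110]
def show(n,ci,l,z):
    P=onz(ci,l,z)[:,:2]; e=np.roll(P,-1,0)-P
    print(n,np.round(P,3).tolist(),'ctr',np.round(P.mean(0),4),'len',np.round(np.linalg.norm(e,axis=1),3),'ang',np.round(np.degrees(np.arctan2(e[:,1],e[:,0])),1))
show('plS',S,sc([(273,268),(398,228),(417,277),(292,319)]),.03)
show('plD',D,si([(328,199),(381,195),(413,273),(343,281)]),.03)
show('scS',S,sc([(485,230),(596,180),(621,207),(508,262)]),.008)
show('scD',D,si([(351,380),(404,373),(455,503),(396,515)]),.008)
show('wtS',S,sc([(119,24),(192,48),(107,172),(28,148)]),.032)
show('wtD',D,si([(553,86),(702,129),(668,182),(515,122)]),.032)
show('whS',S,sc([(672,220),(763,246),(725,418),(629,382)]),.032)
show('whD',D,si([(138,432),(352,550),(32,527)]),.032)
show('brD',D,si([(630,261),(524,200)]),.007)
show('brS',S,sc([(288,120),(237,160)]),.007)
show('spD',D,si([(602,354),(450,298)]),[.008,.004])
show('spS',S,sc([(443,102),(391,206)]),[.008,.004])
W=cloud(*load('side0')[1:]); 
for n,c,q in [('can',si([(449,55)]),0),('cork',si([(490,147)]),0),('pig',si([(213,360)]),0),('bird',si([(410,130)]),0),('jar',si([(145,300)]),0)]:
    u,v=np.round(c[0]).astype(int); print(n,W[v,u])
for n,c in [('blockS',sc([(552,205)]))]:
    print(onz(S,c,.035))
print(onz(D,si([(405,408)]),.039))
for n in ('scene0','side0'):
    p,d,ci=load(n);W=cloud(d,ci);hsv=cv2.cvtColor(p,cv2.COLOR_RGB2HSV)
    m=(hsv[...,0]>105)&(hsv[...,0]<128)&(hsv[...,1]>150)&(W[...,2]>.012)&(W[...,2]<.05)&(W[...,0]<.75)
    print(n,m.sum(),np.nanmin(W[m],0),np.nanmax(W[m],0))
E
```

```text
plS [[0.665, -0.075], [0.549, 0.033], [0.599, 0.083], [0.713, -0.022]] ctr [0.6315 0.0046] len [0.159 0.071 0.155 0.072] ang [ 137.    44.6  -42.7 -132.5]
plD [[0.71, -0.025], [0.665, -0.071], [0.547, 0.023], [0.598, 0.08]] ctr [0.63   0.0018] len [0.064 0.151 0.075 0.153] ang [-134.3  141.4   48.2  -43.1]
scS [[0.491, 0.125], [0.36, 0.222], [0.385, 0.264], [0.521, 0.168]] ctr [0.4392 0.1947] len [0.163 0.049 0.167 0.052] ang [ 143.5   60.3  -35.3 -123.9]
scD [[0.514, 0.168], [0.479, 0.129], [0.354, 0.223], [0.386, 0.263]] ctr [0.433  0.1961] len [0.052 0.157 0.051 0.159] ang [-131.8  143.    51.1  -36.7]
wtS [[0.425, -0.46], [0.418, -0.344], [0.64, -0.332], [0.654, -0.446]] ctr [ 0.5343 -0.3954] len [0.116 0.222 0.115 0.229] ang [  93.8    3.2  -82.6 -176.5]
wtD [[0.64, -0.442], [0.419, -0.46], [0.403, -0.31], [0.629, -0.318]] ctr [ 0.5226 -0.3823] len [0.221 0.152 0.226 0.125] ang [-175.1   96.4   -2.   -84.8]
whS [[0.391, 0.328], [0.377, 0.439], [0.609, 0.463], [0.615, 0.353]] ctr [0.4978 0.3959] len [0.112 0.233 0.11  0.226] ang [  97.2    5.9  -86.7 -173.6]
whD [[0.605, 0.348], 
[... 232 characters left out ...]
205]] ctr [ 0.494  -0.1909] len [0.09 0.09] ang [-17.8 162.2]
spD [[0.338, -0.013], [0.509, 0.007]] ctr [ 0.4235 -0.0028] len [0.173 0.173] ang [   6.6 -173.4]
spS [[0.334, -0.006], [0.509, 0.004]] ctr [ 0.4215 -0.0008] len [0.176 0.176] ang [   3.2 -176.8]
can [ 0.69152623 -0.24462653  0.13922529]
cork [ 0.62581936 -0.25211614  0.02471605]
pig [0.61201339 0.25245335 0.03960666]
bird [ 0.58004821 -0.01265461  0.17812075]
jar [0.68227267 0.26526472 0.08480214]
[[0.43797046 0.18867012 0.035     ]]
[[0.43435671 0.18738888 0.039     ]]
scene0 68 [0.38846574 0.00386573 0.01205595] [0.45166546 0.20491062 0.04233015]
side0 156 [ 0.36600054 -0.00514953  0.01257866] [0.44553667 0.20610635 0.04013838]
```

```bash
cat >> h.py <<'E'
def go(pos,R,frm=None):
    """shift (mm, tool axes) and turn (deg, tool axes) from now (or frm) to pos,R"""
    o=bot.get_obs(); p0,R0=frm if frm else (np.array(o['position']),Ro.from_rotvec(o['tcp_rot']).as_matrix())
    s=R0.T@(np.array(pos)-p0); w=Ro.from_matrix(R0.T@R).as_rotvec(degrees=True)
    print('shift mm',np.round(s*1e3,1),'rows',round(np.linalg.norm(s)/.0417,1),'turn',np.round(w,1),'rows',round(np.linalg.norm(w)/7.16,1))
    return np.array(pos),R
def down(yaw,tilt=0):
    """tool y along yaw(deg) direction; tilt: tool z leans toward yaw-90 (deg)"""
    a=np.radians(yaw); t=np.radians(tilt); y=np.array([np.cos(a),np.sin(a),0]); x0=np.array([y[1],-y[0],0])
    z=np.sin(t)*x0+np.array([0,0,-np.cos(t)]); return np.c_[np.cross(y,z),y,z]
E
python3 - <<'E'
from h import *
o=bot.get_obs(); print(o['t'],o['position'],o['opening']); print(np.round(Ro.from_rotvec(o['tcp_rot']).as_matrix(),3))
go([.45,.19,.2],down(144)); go([.45,.19,.2],down(-36)); go([.45,-.18,.2],down(78));go([.41,0,.2],down(94));go([.41,0,.2],down(-86))
E
```

```text
0.15 [6.49524851e-01 3.66622430e-05 2.04780539e-01] 0.09417460818938647
[[-0.     1.    -0.001]
 [ 1.     0.    -0.   ]
 [-0.    -0.001 -1.   ]]
shift mm [ 190.  -199.5    5.1] rows 6.6 turn [-0.00e+00 -1.00e-01 -1.44e+02] rows 20.1
shift mm [ 190.  -199.5    5.1] rows 6.6 turn [-0.1  0.  36. ] rows 5.0
shift mm [-180.  -199.5    5.1] rows 6.4 turn [ -0.1  -0.1 -78. ] rows 10.9
shift mm [  -0.  -239.5    5.1] rows 5.7 turn [ -0.1  -0.1 -94. ] rows 13.1
shift mm [  -0.  -239.5    5.1] rows 5.7 turn [-0.1  0.1 86. ] rows 12.0
```

Emit:
jog_arm --plan '[[[0, 0, 0, -0.04, 0, 0, 0], [0, 0, 0, -0.04, 0, 0, 0], [0, -0.026, -0.0284, 0, 0, 0, 0], [0, -0.026, -0.0284, 0, 0, 0, 0], [0, -0.026, -0.0284, 0, 0, 0, 0], [0, -0.026, -0.0284, 0, 0, 0, 0], [0, -0.026, -0.0284, 0, 0, 0, 0], [0, -0.026, -0.0284, 0, 0, 0, 0], [0, -0.026, -0.0284, 0, 0, 0, 0], [0, 0, 0, 0, 0, 0, -7.1], [0, 0, 0, 0, 0, 0, -7.1], [0, 0, 0, 0, 0, 0, -7.1]]]'

```text
t: 1.15
position: [0.4505, -0.1826, 0.2856]
tcp_rot: [1.767, 2.597, -0.0]
contact_force: [-0.4, 0.6, 0.5]
opening: 0.094
grip_force: 0.0
```

Emit:
jog_arm --plan '[[[0.5, 0, 0, 0, 0, 0, -7.1], [0.5, 0, 0, 0, 0, 0, -7.1], [0.5, 0, 0, 0, 0, 0, -7.1], [0.5, 0, 0, 0.01, 0, 0, -7.1], [0.5, 0, 0, 0.02, 0, 0, -7.1], [0.5, 0, 0, 0.02, 0, 0, -7.1], [0.5, 0, 0, 0.02, 0, 0, -7.1], [0.5, 0, 0, 0.02, 0, 0, -7.1], [0.5, 0, 0, 0, 0, 0, 0], [0.5, 0, 0, 0, 0, 0, 0]]]'

```text
t: 1.98
position: [0.4505, -0.1818, 0.195]
tcp_rot: [-0.331, -3.122, -0.001]
contact_force: [0.1, 0.6, 0.1]
opening: 0.047
grip_force: 0.0
```

```bash
python3 - <<'E'
from h import *
p,d,ci=grab('wrist','w1'); q,_,_=grab('scene','s1')
cv2.imwrite('pics/e.png',np.vstack([cv2.resize(np.hstack([p,q]),(800,300)),cv2.resize(np.zeros((10,10,3),np.uint8),(800,2))])[:,:,::-1])
W=cloud(d,ci); hsv=cv2.cvtColor(p,cv2.COLOR_RGB2HSV)
m=((hsv[...,0]<6)|(hsv[...,0]>174))&(hsv[...,1]>180)&(W[...,2]<.03)&(W[...,2]>-.01)&(W[...,0]<.6)
P=W[m][:,:2]; c=P.mean(0); u,s,v=np.linalg.svd(P-c,full_matrices=False); v=v[0]*np.sign(v[0,0])
k=(P-c)@v; print(m.sum(),'red ctr',c,'ang',np.degrees(np.arctan2(v[1],v[0])),'ext',c+v*k.min(),c+v*k.max(),'z',W[m][:,2].mean())
E
```

```text
759 red ctr [ 0.42996548 -0.17613726] ang -13.139079633316557 ext [ 0.37914032 -0.16427333] [ 0.48516179 -0.18902154] z 0.013438036104042086
```

View pics/e.png

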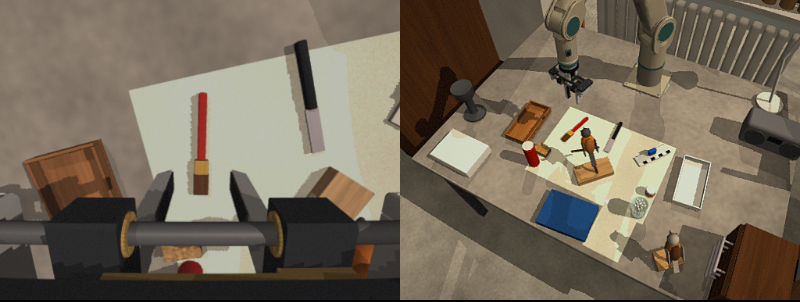

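The wrist picture shows the brush centred between the fingers (red handle from (202,95) to (202,160)). I descend, grip and lift.

Emit:
jog_arm --plan '[[[0.5, 0, 0, 0.04, 0, 0, 1], [0.5, 0, 0, 0.04, 0, 0, 0], [0.5, 0, 0, 0.04, 0, 0, 0], [0.5, 0, 0, 0.04, 0, 0, 0], [0.5, 0, 0, 0.02, 0, 0, 0], [0.5, 0, 0, 0.01, 0, 0, 0], [1, 0, 0, 0, 0, 0, 0], [1, 0, 0, 0, 0, 0, 0], [1, 0, 0, 0, 0, 0, 0], [1, 0, 0, 0, 0, 0, 0], [1, 0, 0, 0, 0, 0, 0], [1, 0, 0, 0, 0, 0, 0]]]'

```text
t: 3.08
position: [0.4522, -0.1824, 0.0067]
tcp_rot: [0.353, 3.119, -0.001]
contact_force: [-0.8, 0.5, 7.6]
opening: 0.0136
grip_force: 30.0
```

```bash
python3 - <<'E'
from h import *
f=go([.45,-.181,.15],down(76.9)); go([.525,-.389,.15],down(94-13+0),f); go([.525,-.389,.15],down(94),f)
p,d,ci=load('w1')
W=cloud(d,ci)
# spatula handle: dark, low
m=(p.max(2)<60)&(W[...,2]>.006)&(W[...,2]<.025)&(abs(W[...,1])<.05)&(W[...,0]<.5)
P=W[m][:,:2]; c=P.mean(0); v=np.linalg.svd(P-c,full_matrices=False)[2][0]; v*=np.sign(v[0]); k=(P-c)@v
print(m.sum(),c,np.degrees(np.arctan2(v[1],v[0])),c+v*k.min(),c+v*k.max())
for n in ('w1','s1'):
    p,d,ci=load(n); W=cloud(d,ci); hsv=cv2.cvtColor(p,cv2.COLOR_RGB2HSV)
    m=(W[...,2]>.025)&(W[...,2]<.036)&(abs(W[...,0]-.53)<.15)&(abs(W[...,1]+.39)<.1)
    P=W[m][:,:2]; print(n,'tray rim',m.sum(),P.min(0),P.max(0), P.mean(0))
    print(np.round(cv2.boxPoints(cv2.minAreaRect(P.astype(np.float32))),3).tolist())
E
```

```text
shift mm [   2.1    0.8 -143.3] rows 3.4 turn [-0.   0.1  0.2] rows 0.0
shift mm [-120.2 -185.6    0. ] rows 5.3 turn [ 0.   0.  -4.1] rows 0.6
shift mm [-120.2 -185.6    0. ] rows 5.3 turn [  0.    0.  -17.1] rows 2.4
1336 [ 0.38462041 -0.00534865] 3.795585730045917 [ 0.33556317 -0.00860323] [ 0.43833015 -0.00178541]
w1 tray rim 1507 [ 0.41552677 -0.46702113] [ 0.65527382 -0.29020237] [ 0.45554391 -0.40782036]
[[0.3919999897480011, -0.3540000021457672], [0.4269999861717224, -0.4880000054836273], [0.6890000104904175, -0.41999998688697815], [0.6539999842643738, -0.28600001335144043]]
s1 tray rim 314 [ 0.41834976 -0.46936038] [ 0.65187441 -0.29059946] [ 0.53501693 -0.40207116]
[[0.41100001335144043, -0.30300000309944153], [0.42100000381469727, -0.47200000286102295], [0.6539999842643738, -0.45899999141693115], [0.6449999809265137, -0.28999999165534973]]
```

Emit:
jog_arm --plan '[[[1, 0, 0, -0.036, 0, 0, 0], [1, 0, 0, -0.036, 0, 0, -5.7], [1, 0, 0, -0.036, 0, 0, -5.7], [1, 0, 0, -0.036, 0, 0, -5.7], [1, -0.0091, -0.0366, 0, 0, 0, 0], [1, -0.0091, -0.0366, 0, 0, 0, 0], [1, -0.0091, -0.0366, 0, 0, 0, 0], [1, -0.0091, -0.0366, 0, 0, 0, 0], [1, -0.0091, -0.0366, 0, 0, 0, 0], [1, -0.0091, -0.0366, 0, 0, 0, 0], [1, 0, 0, 0, 0, 0, 0], [1, 0, 0, 0, 0, 0, 0]]]'

```text
t: 4.08
position: [0.5208, -0.3993, 0.1489]
tcp_rot: [0.109, -3.139, 0.001]
contact_force: [0.1, 0.2, -1.0]
opening: 0.0133
grip_force: 30.0
```

Emit:
jog_arm --plan '[[[1, 0, 0, 0.035, 0, 0, 0], [1, 0, 0, 0.035, 0, 0, 0], [1, 0, 0, 0.035, 0, 0, 0], [1, 0, 0, 0.02, 0, 0, 0], [1, 0, 0, 0.01, 0, 0, 0], [1, 0, 0, 0, 0, 0, 0], [0.6, 0, 0, 0, 0, 0, 0], [0.6, 0, 0, 0, 0, 0, 0], [0.6, 0, 0, 0, 0, 0, 0], [0.6, 0, 0, 0, 0, 0, 0], [0.6, 0, 0, -0.03, 0, 0, 0], [0.6, 0, 0, -0.04, 0, 0, 0]]]'

```text
t: 5.08
position: [0.5192, -0.3954, 0.0823]
tcp_rot: [0.115, -3.134, -0.007]
contact_force: [0.2, 0.3, 0.8]
opening: 0.0371
grip_force: 0.0
```

```bash
python3 - <<'E'
from h import *
p,d,ci=grab('scene','s2'); q,_,_=grab('side','d2')
a=cv2.resize(p[100:290,120:310],(400,400),interpolation=cv2.INTER_CUBIC); b=cv2.resize(q[110:260,210:400],(400,400),interpolation=cv2.INTER_CUBIC)
cv2.imwrite('pics/f.png',np.hstack([a,b])[:,:,::-1])
e=np.array([-.1,0,0])
o=bot.get_obs(); print(o['position'],o['opening'])
f=go([.4045,-.0041,.16],down(93.8))
E
```

```text
[ 0.52601739 -0.39948724  0.09107877] 0.03739468581992826
shift mm [ 91.7 402.7 -72.7] rows 10.1 turn [-0.4  0.5  0.4] rows 0.1
```

View pics/f.png

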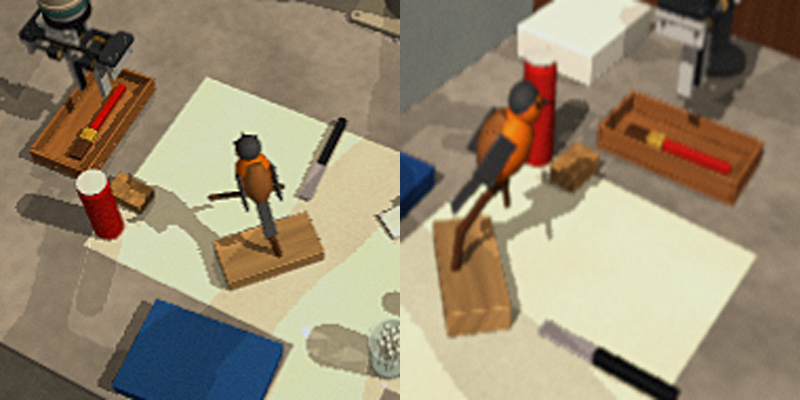

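The brush lies inside the wooden tray (at (95,125) left, (680,150) right). Next the spatula.

Emit:
jog_arm --plan '[[[0.6, 0, 0, -0.036, 0, 0, 0], [0.6, 0.0083, 0.0346, -0.018, 0, 0, 0], [0.6, 0.0083, 0.0346, -0.018, 0, 0, 0], [0.5, 0.0083, 0.0367, 0, 0, 0, 0], [0.5, 0.0083, 0.0367, 0, 0, 0, 0], [0.5, 0.0083, 0.0367, 0, 0, 0, 0], [0.5, 0.0083, 0.0367, 0, 0, 0, 0], [0.5, 0.0083, 0.0367, 0, 0, 0, 0], [0.5, 0.0083, 0.0367, 0, 0, 0, 0], [0.5, 0.0083, 0.0367, 0, 0, 0, 0], [0.5, 0.0083, 0.0367, 0, 0, 0, 0], [0.5, 0.0083, 0.0367, 0, 0, 0, 0]]]'

```text
t: 6.18
position: [0.4009, -0.0038, 0.1569]
tcp_rot: [-0.114, 3.138, -0.0]
contact_force: [1.0, 1.2, -0.6]
opening: 0.0473
grip_force: 0.0
```

Emit:
jog_arm --plan '[[[0.5, 0, 0, 0, 0, 0, 0], [0.5, 0, 0, 0, 0, 0, 0], [0.5, 0, 0, 0, 0, 0, 0]]]'

```text
t: 6.43
position: [0.402, -0.0057, 0.1568]
tcp_rot: [-0.115, 3.138, -0.001]
contact_force: [-0.1, -0.8, 0.3]
opening: 0.0467
grip_force: 0.0
```

```bash
python3 - <<'E'
from h import *
p,d,ci=grab('wrist','w3'); W=cloud(d,ci)
m=(p.max(2)<60)&(W[...,2]>.006)&(W[...,2]<.025)&(abs(W[...,1])<.05)&(W[...,0]<.5)
P=W[m][:,:2]; c=P.mean(0); v=np.linalg.svd(P-c,full_matrices=False)[2][0]; v*=np.sign(v[0]); k=(P-c)@v
print(m.sum(),c,np.degrees(np.arctan2(v[1],v[0])),c+v*k.min(),c+v*k.max())
t=c+v*k.max()-v*.035; print(t)
go([*t,.006],down(90+np.degrees(np.arctan2(v[1],v[0]))))
E
```

```text
1188 [ 0.38420823 -0.00289349] 3.929412540135844 [ 0.33563288 -0.00623008] [0.43756977 0.00077185]
[ 0.40265204 -0.00162661]
shift mm [ -0.8   4.8 150.6] rows 3.6 turn [-0.   0.1  0.2] rows 0.0
```

Emit:
jog_arm --plan '[[[0.5, 0, 0.0035, 0.035, 0, 0, 0], [0.5, 0, 0, 0.04, 0, 0, 0], [0.5, 0, 0, 0.04, 0, 0, 0], [0.5, 0, 0, 0.025, 0, 0, 0], [0.5, 0, 0, 0.01, 0, 0, 0], [1, 0, 0, 0, 0, 0, 0], [1, 0, 0, 0, 0, 0, 0], [1, 0, 0, 0, 0, 0, 0], [1, 0, 0, 0, 0, 0, 0], [1, 0, 0, 0, 0, 0, 0], [1, 0, 0, 0, 0, 0, 0]]]'

```text
t: 7.4
position: [0.3992, -0.0037, 0.0224]
tcp_rot: [0.116, -3.133, 0.008]
contact_force: [0.1, 0.1, 0.4]
opening: 0.0105
grip_force: 0.0
```

Emit:
jog_arm --plan '[[[1, 0, 0, -0.035, 0, 0, 0], [1, 0, 0, -0.04, 0, 0, 0], [1, 0, 0, -0.04, 0, 0, 0], [1, 0, 0, -0.03, 0, 0, -2], [1, 0, 0, 0, 0, 0, 0], [1, 0, 0, 0, 0, 0, 0]]]'

```text
t: 7.9
position: [0.4008, -0.0032, 0.1684]
tcp_rot: [0.169, -3.134, 0.009]
contact_force: [0.4, -0.9, -0.6]
opening: 0.0005
grip_force: 0.0
```

```bash
python3 - <<'E'
from h import *
o=bot.get_obs(); print(o['position'],o['opening'],o['grip_force'])
go([.477,.395,.15],down(96))
p,d,ci=grab('side','d4'); W=cloud(d,ci)
m=(W[...,2]>.027)&(W[...,2]<.036)&(abs(W[...,0]-.49)<.15)&(abs(W[...,1]-.4)<.1); P=W[m][:,:2]
print(m.sum(),cv2.minAreaRect(P.astype(np.float32)))
p,d,ci=grab('scene','s4'); W=cloud(d,ci)
m=(W[...,2]>.027)&(W[...,2]<.036)&(abs(W[...,0]-.49)<.15)&(abs(W[...,1]-.4)<.1); P=W[m][:,:2]
print(m.sum(),cv2.minAreaRect(P.astype(np.float32)))
E
```

```text
[ 0.40083817 -0.00316439  0.16838613] 0.00046127902602529367 0.0
shift mm [-118.6  387.8   15.9] rows 9.7 turn [-0.3 -0.2  0.2] rows 0.1
1118 ((0.4923475682735443, 0.394331693649292), (0.232445627450943, 0.12182091921567917), 6.122812747955322)
373 ((0.4947853684425354, 0.39534124732017517), (0.23266012966632843, 0.12021300941705704), 5.853363990783691)
```

The fingers stopped 16 mm short of the bench (edge of reach) and missed. I grip further forward on the handle, after another look.

Emit:
jog_arm --plan '[[[0.5, -0.025, 0, 0, 0, 0, 2], [0.5, 0, 0, 0, 0, 0, 0], [0.5, 0, 0, 0, 0, 0, 0], [0.5, 0, 0, 0, 0, 0, 0]]]'

```text
t: 8.33
position: [0.4231, 0.0001, 0.1654]
tcp_rot: [0.118, -3.128, 0.007]
contact_force: [0.9, -0.4, 0.1]
opening: 0.0238
grip_force: 0.0
```

```bash
python3 - <<'E'
from h import *
p,d,ci=grab('wrist','w5'); W=cloud(d,ci)
m=(p.max(2)<60)&(W[...,2]>.006)&(W[...,2]<.025)&(abs(W[...,1])<.05)&(W[...,0]<.5)
P=W[m][:,:2]; c=P.mean(0); v=np.linalg.svd(P-c,full_matrices=False)[2][0]; v*=np.sign(v[0]); k=(P-c)@v
print(m.sum(),c,np.degrees(np.arctan2(v[1],v[0])),c+v*k.min(),c+v*k.max())
t=c+v*k.max()-v*.013; print(t, bot.get_obs()['joint_pos'])
go([*t,.006],down(90+np.degrees(np.arctan2(v[1],v[0]))))
E
```

```text
1157 [ 0.38428467 -0.00277781] 3.727601430817089 [ 0.33520305 -0.00597552] [0.43787891 0.0007139 ]
[ 4.24906409e-01 -1.31271576e-04] [ 0.43961591  0.4533323  -0.70049172  2.1400377   0.45307361  0.70881656
  1.07961305]
shift mm [ -3.6   0.4 159.6] rows 3.8 turn [-0.2 -0.6  0.6] rows 0.1
```

Emit:
jog_arm --plan '[[[0.5, -0.003, 0, 0.03, 0, -0.6, 0.5], [0.5, 0, 0, 0.03, 0, 0, 0], [0.5, 0, 0, 0.03, 0, 0, 0], [0.5, 0, 0, 0.03, 0, 0, 0], [0.5, 0, 0, 0.025, 0, 0, 0], [0.5, 0, 0, 0.014, 0, 0, 0], [0.5, 0, 0, 0, 0, 0, 0], [0.5, 0, 0, 0, 0, 0, 0], [0.5, 0, 0, 0, 0, 0, 0]]]'

```text
t: 9.13
position: [0.4276, -0.0004, 0.0081]
tcp_rot: [-0.103, 3.137, -0.006]
contact_force: [-0.2, -0.9, -0.6]
opening: 0.0472
grip_force: 0.0
```

Emit:
jog_arm --plan '[[[1, 0, 0, 0, 0, 0, 0], [1, 0, 0, 0, 0, 0, 0], [1, 0, 0, 0, 0, 0, 0], [1, 0, 0, 0, 0, 0, 0], [1, 0, 0, 0, 0, 0, 0], [1, 0, 0, 0, 0, 0, 0], [1, 0, 0, -0.03, 0, 0, 0], [1, 0, 0, -0.04, 0, 0, 0], [1, 0, 0, -0.04, 0, 0, 0], [1, 0, 0, -0.04, 0, 0, 0], [1, 0, 0, 0, 0, 0, 0]]]'

```text
t: 10.05
position: [0.4309, 0.0009, 0.163]
tcp_rot: [-0.102, 3.127, -0.007]
contact_force: [0.7, 0.3, -0.3]
opening: 0.0155
grip_force: 30.0
```

Emit:
jog_arm --plan '[[[1, -0.0089, 0.0355, 0, 0, 0, 0], [1, -0.0089, 0.0355, 0, 0, 0, 0], [1, -0.0089, 0.0355, 0, 0, 0, 0], [1, -0.0089, 0.0355, 0, 0, 0, 0], [1, -0.0089, 0.0355, 0, 0, 0, 0], [1, -0.0089, 0.0355, 0, 0, 0, 0], [1, -0.0089, 0.0355, 0, 0, 0, 0], [1, -0.0089, 0.0355, 0, 0, 0, 0], [1, -0.0089, 0.0355, 0, 0, 0, 0], [1, -0.0089, 0.0355, 0, 0, 0, 0], [1, -0.0089, 0.0355, 0, 0, 0, 0], [1, 0, 0, 0, 0, 0, -2]]]'

```text
t: 11.05
position: [0.4975, 0.4053, 0.1558]
tcp_rot: [-0.168, 3.135, 0.005]
contact_force: [0.1, 1.5, -0.2]
opening: 0.0158
grip_force: 30.0
```

```bash
python3 - <<'E'
from h import *
o=bot.get_obs(); print(o['position'],o['opening'],o['grip_force'])
p,d,ci=grab('side','d6'); q,d2,c2=grab('wrist','w6'); cv2.imwrite('pics/g.png',cv2.resize(np.hstack([p,q]),(800,300))[:,:,::-1])
go([.498,.396,.016],down(96))
E
```

```text
[0.49752389 0.40527132 0.15579547] 0.015754427437169417 29.99901831150055
shift mm [  0.4  -0.8 138.9] rows 3.3 turn [-0.3  0.1 -0.1] rows 0.0
```

View pics/g.png

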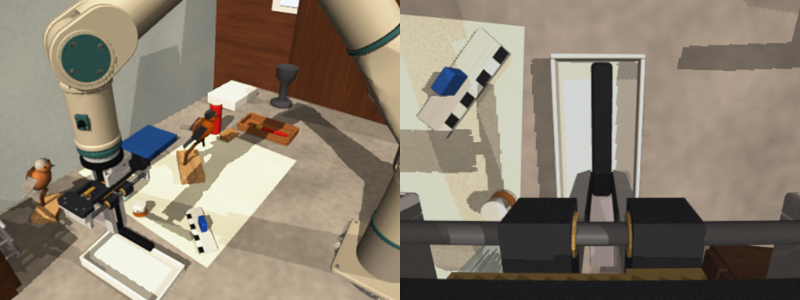

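The spatula is held level above the white tray ((600,60)-(600,215) in the wrist view). I lower and release it.

Emit:
jog_arm --plan '[[[1, 0, 0, 0.035, 0, 0, 0], [1, 0, 0, 0.035, 0, 0, 0], [1, 0, 0, 0.035, 0, 0, 0], [1, 0, 0, 0.02, 0, 0, 0], [1, 0, 0, 0.01, 0, 0, 0], [1, 0, 0, 0, 0, 0, 0], [1, 0, 0, 0, 0, 0, 0], [0.6, 0, 0, 0, 0, 0, 0], [0.6, 0, 0, 0, 0, 0, 0], [0.6, 0, 0, 0, 0, 0, 0], [0.6, 0, 0, 0, 0, 0, 0], [0.6, 0, 0, 0, 0, 0, 0]]]'

```text
t: 12.15
position: [0.5001, 0.3958, 0.0219]
tcp_rot: [-0.157, 3.134, -0.006]
contact_force: [-0.2, 0.9, 0.7]
opening: 0.0379
grip_force: 0.0
```

Emit:
jog_arm --plan '[[[0.6, 0, 0, -0.03, 0, 0, 0], [0.6, 0, 0, -0.04, 0, 0, 0], [0.6, 0, 0, -0.04, 0, 0, 0], [0.6, 0, 0, -0.04, 0, 0, 0], [0.6, 0, 0, -0.01, 0, 0, 0], [0.6, 0, 0, 0, 0, 0, 0], [0.6, 0, 0, 0, 0, 0, 0]]]'

```text
t: 12.73
position: [0.4994, 0.3959, 0.1811]
tcp_rot: [-0.157, 3.134, -0.007]
contact_force: [0.4, -0.4, -0.4]
opening: 0.0378
grip_force: 0.0
```

```bash
python3 - <<'E'
from h import *
p,d,ci=grab('wrist','w7'); cv2.imwrite('pics/h.png',cv2.resize(p,(800,600),interpolation=cv2.INTER_CUBIC)[:,:,::-1])
o=bot.get_obs(); print(o['position'],np.round(o['joint_pos'],2))
W=cloud(d,ci); hsv=cv2.cvtColor(p,cv2.COLOR_RGB2HSV)
m=(hsv[...,0]>105)&(hsv[...,0]<128)&(hsv[...,1]>150)&(W[...,0]<.55)&(W[...,2]>.034)
P=W[m]; print(m.sum(),P.mean(0),cv2.minAreaRect(P[:,:2].astype(np.float32)))
E
```

```text
[0.49889995 0.39515222 0.17975773] [-0.33  0.72 -0.67  1.57  0.5   1.04  0.53]
507 [0.43217284 0.19267927 0.03810007] ((0.4315340518951416, 0.19186055660247803), (0.016040807589888573, 0.03517768532037735), 56.763389587402344)
```

View pics/h.png

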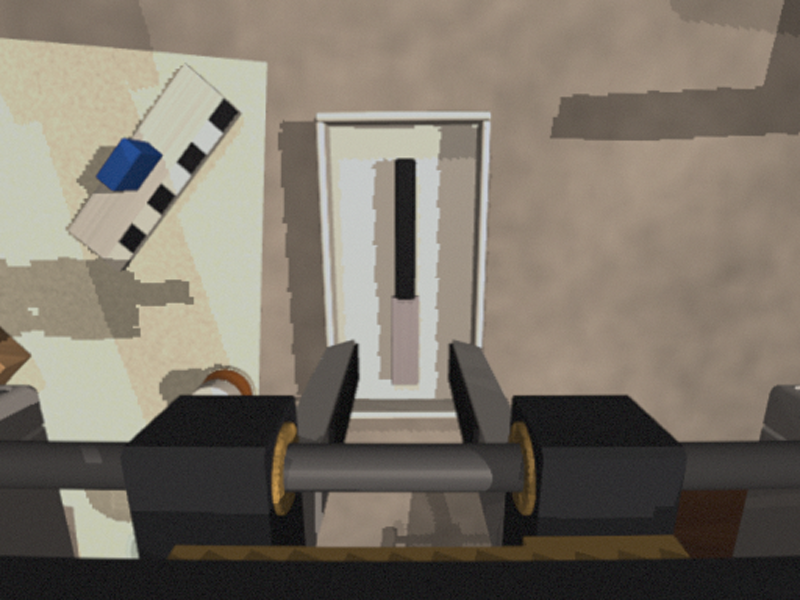

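The spatula lies inside the white tray; the scale's corners are at about (185,65), (241,113), (123,270), (67,229). I now measure scale and plinth accurately.

```bash
python3 - <<'E'
from h import *
grab('scene','s7'); grab('side','d7')
ci=load('w7')[2]
P=onz(ci,(np.array([(185,65),(241,113),(123,270),(67,229)])+.5)/1.5625-.5,.008)[:,:2]
e=np.roll(P,-1,0)-P; print(np.round(P,3).tolist(),P.mean(0),np.linalg.norm(e,axis=1),np.degrees(np.arctan2(e[:,1],e[:,0])))
for n in ('s7','d7','wrist0','s2'):
    p,d,ci=load(n); W=cloud(d,ci)
    m=(W[...,2]>.024)&(W[...,2]<.036)&(np.hypot(W[...,0]-.631,W[...,1]-.003)<.12)
    m=cv2.morphologyEx(m.astype(np.uint8),cv2.MORPH_OPEN,np.ones((2,2)))>0
    Q=W[m]; r=cv2.minAreaRect(Q[:,:2].astype(np.float32)); print(n,m.sum(),Q[:,2].mean(),np.round(r[0],4),np.round(r[1],4),round(r[2],1))
go([.432,.192,.10],down(144))
E
```

```text
[[0.359, 0.224], [0.388, 0.265], [0.514, 0.173], [0.485, 0.13]] [0.43630101 0.19809034] [0.0501048  0.15638019 0.05166367 0.15794673] [  54.94401117  -36.25813448 -123.36173136  143.19631325]
s7 909 nan [0.6253 0.0015] [0.086  0.1624] 48.0
d7 998 nan [ 0.6365 -0.0144] [0.0844 0.1939] 45.7
wrist0 6981 nan [ 0.6315 -0.0071] [0.0884 0.1684] 47.0
s2 917 nan [0.625  0.0013] [0.0901 0.1634] 47.7
shift mm [  86.5 -194.7   80.2] rows 5.5 turn [ -0.4  -0.2 -48.2] rows 6.7
```

Emit:
jog_arm --plan '[[[0.3, 0.0144, -0.0325, 0, 0, 0, 0], [0.3, 0.0144, -0.0325, 0, 0, 0, 0], [0.3, 0.0144, -0.0325, 0, 0, 0, 0], [0.3, 0.0144, -0.0325, 0, 0, 0, 0], [0.3, 0.0144, -0.0325, 0, 0, 0, 0], [0.3, 0.0144, -0.0325, 0, 0, 0, 0], [0.3, 0, 0, 0.01, 0, 0, -7], [0.3, 0, 0, 0.01, 0, 0, -7], [0.3, 0, 0, 0.01, 0, 0, -7], [0.3, 0, 0, 0.01, 0, 0, -7], [0.3, 0, 0, 0.01, 0, 0, -7], [0.3, 0, 0, 0.01, 0, 0, -7]]]'

```text
t: 13.88
position: [0.4321, 0.1928, 0.12]
tcp_rot: [1.279, -2.867, 0.007]
contact_force: [-0.0, -0.7, 0.4]
opening: 0.066
grip_force: 0.0
```

Emit:
jog_arm --plan '[[[0.3, 0, 0, 0.02, 0, 0, -6.2], [0.3, 0, 0, 0, 0, 0, 0], [0.3, 0, 0, 0, 0, 0, 0], [0.3, 0, 0, 0, 0, 0, 0]]]'

```text
t: 14.22
position: [0.4327, 0.1934, 0.1017]
tcp_rot: [1.422, -2.801, 0.007]
contact_force: [-1.4, 0.4, 1.1]
opening: 0.0659
grip_force: 0.0
```

```bash
python3 - <<'E'
from h import *
print(np.round(bot.get_obs()['joint_pos'],2)); go([.432,.192,.011],down(144))
E
```

```text
[ 0.07  0.68 -0.84  2.08  0.79  0.73  1.23]
shift mm [ 1.3  0.1 90.7] rows 2.2 turn [-0.2 -0.1 -0.2] rows 0.0
```

Emit:
jog_arm --plan '[[[0.3, 0.001, 0, 0.03, 0, 0, 0], [0.3, 0, 0, 0.03, 0, 0, 0], [0.3, 0, 0, 0.02, 0, 0, 0], [0.3, 0, 0, 0.008, 0, 0, 0], [0.3, 0, 0, 0, 0, 0, 0], [1, 0, 0, 0, 0, 0, 0], [1, 0, 0, 0, 0, 0, 0], [1, 0, 0, 0, 0, 0, 0], [1, 0, 0, 0, 0, 0, 0], [1, 0, 0, 0, 0, 0, 0], [1, 0, 0, 0, 0, 0, 0], [1, 0, 0, 0, 0, 0, 0]]]'

```text
t: 15.22
position: [0.4334, 0.1921, 0.0145]
tcp_rot: [-1.423, 2.798, -0.009]
contact_force: [0.8, -1.4, 7.0]
opening: 0.0361
grip_force: 30.0
```

Emit:
jog_arm --plan '[[[1, 0, 0, -0.02, 0, 0, 0], [1, 0, 0, -0.03, 0, 0, 0], [1, 0, 0, 0, 0, 0, 0], [1, 0, 0, 0, 0, 0, 0]]]'

```text
t: 15.55
position: [0.4335, 0.1925, 0.0646]
tcp_rot: [-1.422, 2.797, -0.008]
contact_force: [-0.4, -0.2, -1.9]
opening: 0.0356
grip_force: 30.0
```

```bash
python3 - <<'E'
from h import *
print(np.round(bot.get_obs()['joint_pos'],2)); 
c=np.array([.629,.001]); a=np.radians(47.5); g=c-.185*np.array([np.cos(a),np.sin(a)]); print(g)
f=go([.40,.05,.063],down(144)); 
f=go([*g,.063],down(137.5),f)
E
```

```text
[ 0.02  0.73 -0.77  2.11  0.88  0.65  1.15]
[ 0.50401581 -0.13539631]
shift mm [134.9 -56.8   1.9] rows 3.5 turn [-0.4  0.  -0.1] rows 0.1
shift mm [  88.8 -193.1    0. ] rows 5.1 turn [0.  0.  6.5] rows 0.9
```

Emit:
jog_arm --plan '[[[1, 0, 0, -0.04, 0, 0, 0], [1, 0, 0, -0.04, 0, 0, 0], [1, 0, 0, -0.04, 0, 0, 0], [1, 0, 0, -0.04, 0, 0, 0], [1, 0, 0, -0.04, 0, 0, 0], [1, 0, 0, -0.04, 0, 0, 0], [1, 0.0249, -0.0278, 0, 0, 0, 0], [1, 0.0249, -0.0278, 0, 0, 0, 0], [1, 0.0249, -0.0278, 0, 0, 0, 0], [1, 0.0249, -0.0278, 0, 0, 0, 0], [1, 0.0249, -0.0278, 0, 0, 0, 0], [1, 0.0249, -0.0278, 0, 0, 0, 0]]]'

```text
t: 16.55
position: [0.4783, -0.0283, 0.3036]
tcp_rot: [1.423, -2.799, 0.008]
contact_force: [-0.3, 0.1, -2.3]
opening: 0.0358
grip_force: 30.0
```

Emit:
jog_arm --plan '[[[1, 0.0249, -0.0278, 0, 0, 0, 0], [1, 0.0249, -0.0278, 0, 0, 0, 0], [1, 0.0249, -0.0278, 0, 0, 0, 0], [1, 0, 0, 0, 0, 0, 6.5], [1, 0, 0, 0, 0, 0, 0], [1, 0, 0, 0, 0, 0, 0]]]'

```text
t: 17.05
position: [0.5016, -0.135, 0.3042]
tcp_rot: [1.267, -2.874, 0.006]
contact_force: [0.2, 0.5, -1.4]
opening: 0.0357
grip_force: 30.0
```

```bash
python3 - <<'E'
from h import *
o=bot.get_obs(); print(np.round(o['joint_pos'],2),o['position'],o['opening']); 
f=go([.504,-.1354,.10],down(137.5))
p,d,ci=grab('side','d8'); q,d2,c2=grab('scene','s8'); cv2.imwrite('pics/i.png',cv2.resize(np.hstack([p,q]),(800,300))[:,:,::-1])
E
```

```text
[ 0.9   0.5  -1.06  1.72  0.47  1.2   2.11] [ 0.5016239  -0.13498237  0.30418471] 0.035671704691604515
shift mm [ -1.7  -1.4 204.2] rows 4.9 turn [-0.2 -0.1  0.1] rows 0.0
```

View pics/i.png

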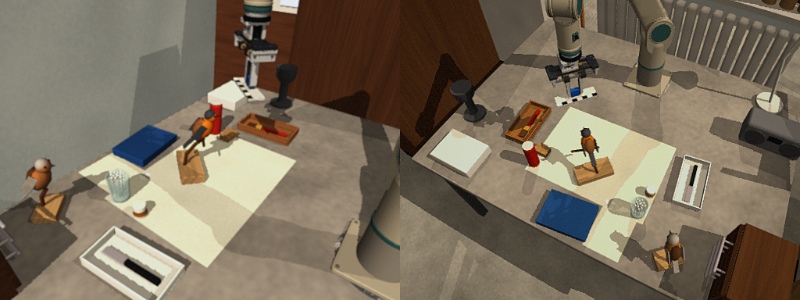

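The scale hangs level above the free area at the bird's right front, with brush and spatula in their trays. I lower it there for a tilted regrasp.

Emit:
jog_arm --plan '[[[1, -0.0017, -0.0014, 0.038, 0, 0, 0], [1, 0, 0, 0.04, 0, 0, 0], [1, 0, 0, 0.04, 0, 0, 0], [1, 0, 0, 0.04, 0, 0, 0], [1, 0, 0, 0.04, 0, 0, 0], [1, 0, 0, 0.04, 0, 0, 0], [1, 0, 0, 0.03, 0, 0, 0], [1, 0, 0, 0.014, 0, 0, 0], [1, 0, 0, 0.005, 0, 0, 0], [1, 0, 0, 0, 0, 0, 0], [1, 0, 0, 0, 0, 0, 0]]]'

```text
t: 18.07
position: [0.5063, -0.1351, 0.0192]
tcp_rot: [-1.266, 2.872, -0.008]
contact_force: [0.8, 0.7, -1.5]
opening: 0.0357
grip_force: 30.0
```

Emit:
jog_arm --plan '[[[0.3, 0, 0, 0, 0, 0, 0], [0.3, 0, 0, 0, 0, 0, 0], [0.3, 0, 0, 0, 0, 0, 0], [0.3, 0, 0, 0, 0, 0, 0], [0.3, 0, 0, 0, 0, 0, 0], [0.3, 0, 0, 0, 0, 0, 0]]]'

```text
t: 18.57
position: [0.5055, -0.1363, 0.0187]
tcp_rot: [-1.263, 2.875, -0.009]
contact_force: [0.4, 0.6, -0.7]
opening: 0.0657
grip_force: 0.0
```

```bash
python3 - <<'E'
from h import *
o=bot.get_obs(); print(np.round(o['joint_pos'],2),o['position'],o['opening']); 
g=np.array(o['position']); g[2]=.025
for t in (-35,-40):
    for z in (.030,.10):
        R=down(137.5,t); go(np.array([g[0],g[1],z])+.019*R[:,2],R)
E
```

```text
[ 0.66  0.85 -0.71  2.    0.94  0.65  1.71] [ 0.50550077 -0.13626933  0.01865603] 0.0656754494390225
shift mm [10.9  0.   4.2] rows 0.3 turn [-0.3 34.9 -0.2] rows 4.9
shift mm [ 11.   -0.4 -65.8] rows 1.6 turn [-0.3 34.9 -0.2] rows 4.9
shift mm [12.2  0.   3.2] rows 0.3 turn [-0.3 39.9 -0.2] rows 5.6
shift mm [ 12.3  -0.4 -66.8] rows 1.6 turn [-0.3 39.9 -0.2] rows 5.6
```

Emit:
jog_arm --plan '[[[0.3, 0, 0, -0.03, 0, 0, 0], [0.3, 0, 0, 0, 0, -5, 0], [0.3, 0, 0, 0, 0, -5, 0], [0.3, 0, 0, 0, 0, -5, 0], [0.3, 0, 0, 0, 0, -5, 0], [0.3, 0, 0, 0, 0, -5, 0], [0.3, 0, 0, 0, 0, -5, 0], [0.3, 0, 0, 0, 0, -5, 0], [0.3, 0, 0, 0, 0, -5, 0], [0.3, 0, 0, 0, 0, 0, 0], [0.3, 0, 0, 0, 0, 0, 0]]]'

```text
t: 19.48
position: [0.5044, -0.1365, 0.0472]
tcp_rot: [-0.993, 2.27, 0.36]
contact_force: [0.1, 1.0, 0.1]
opening: 0.0655
grip_force: 0.0
```

```bash
python3 - <<'E'
from h import *
o=bot.get_obs(); print(np.round(o['joint_pos'],2),o['position'],o['opening']); 
R0=Ro.from_rotvec(o['tcp_rot']).as_matrix(); print(np.round(R0,3))
R=down(137.5,40); g=np.array([.5055,-.1358,.031]); go(g+.019*R[:,2],R)
for n in ('scene','side'):
    p,d,ci=grab(n,n[0]+'9'); W=cloud(d,ci); hsv=cv2.cvtColor(p,cv2.COLOR_RGB2HSV)
    m=(hsv[...,0]>105)&(hsv[...,0]<128)&(hsv[...,1]>150)&(np.hypot(W[...,0]-.505,W[...,1]+.135)<.06)
    print(n,m.sum(),np.nanmean(W[m],0))
q=cv2.imread('pics/s9.png'); c=np.array([230,110]); 
cv2.imwrite('pics/j.png',cv2.resize(q[90:220,170:330],(800,600),interpolation=cv2.INTER_CUBIC))
E
```

```text
[ 1.34  1.13 -1.08  2.16  1.03  0.27  2.08] [ 0.50443586 -0.13648196  0.04718702] 0.06549495500717256
[[-0.52  -0.734  0.437]
 [-0.563  0.679  0.471]
 [-0.643 -0.001 -0.766]]
shift mm [ 9.5 -0.2 32.2] rows 0.8 turn [-0.2 -0.  -0.2] rows 0.0
scene 50 [ 0.51395366 -0.13789631  0.03071574]
side 81 [ 0.50025442 -0.12880641  0.02838446]
```

View pics/j.png

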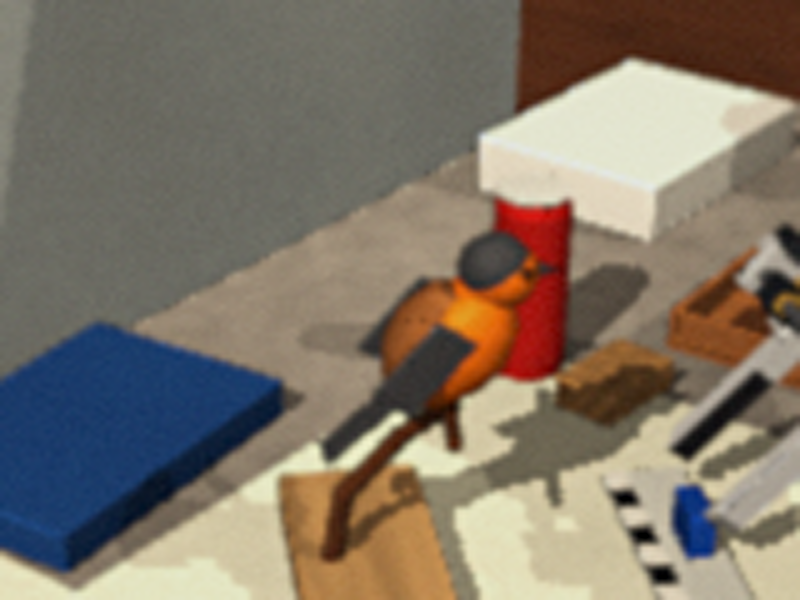

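The tilted fingers straddle the blue block ((695,520) in the crop) with the scale lying flat; the bird is well clear. I go in and grip.

Emit:
jog_arm --plan '[[[0.3, 0.005, 0, 0.012, 0, 0, 0], [0.3, 0.0045, 0, 0.012, 0, 0, 0], [0.3, 0, 0, 0.006, 0, 0, 0], [0.3, 0, 0, 0, 0, 0, 0], [0.3, 0, 0, 0, 0, 0, 0]]]'

```text
t: 20.0
position: [0.5147, -0.1262, 0.0208]
tcp_rot: [-1.006, 2.266, 0.353]
contact_force: [0.5, -0.2, 0.7]
opening: 0.0661
grip_force: 0.0
```

```bash
python3 - <<'E'
from h import *
o=bot.get_obs(); print(np.round(o['joint_pos'],2),o['position'],o['opening'],o['contact_force']); 
R=down(137.5,40); g=np.array([.5055,-.1358,.031]); go(g+.019*R[:,2],R)
E
```

```text
[ 1.3   1.18 -1.05  2.16  1.26  0.25  1.88] [ 0.51465042 -0.12619699  0.02077552] 0.06605035159787971 [ 0.52557971 -0.18521001  0.68960703]
shift mm [3.6 0.3 2.7] rows 0.1 turn [-0.3 -0.2  0.5] rows 0.1
```

Emit:
jog_arm --plan '[[[0.3, 0.003, 0, 0.0025, 0, 0, 0.4], [0.3, 0, 0, 0, 0, 0, 0], [1, 0, 0, 0, 0, 0, 0], [1, 0, 0, 0, 0, 0, 0], [1, 0, 0, 0, 0, 0, 0], [1, 0, 0, 0, 0, 0, 0], [1, 0, 0, 0, 0, 0, 0], [1, 0, 0, 0, 0, 0, 0], [1, 0, 0, 0, 0, 0, 0]]]'

```text
t: 20.75
position: [0.513, -0.1279, 0.0154]
tcp_rot: [-0.991, 2.272, 0.359]
contact_force: [-1.9, -0.6, 1.5]
opening: 0.0356
grip_force: 30.0
```

```bash
python3 - <<'E'
from h import *
o=bot.get_obs(); print(np.round(o['joint_pos'],2),o['position'],o['opening'],o['contact_force']); 
R=Ro.from_rotvec(o['tcp_rot']).as_matrix(); g=np.array(o['position'])-.019*R[:,2]; print('grasp',g,'y yaw',np.degrees(np.arctan2(R[1,1],R[0,1])))
for n in ('scene','side','wrist'):
    p,d,ci=grab(n,n+'10'); f=192/np.tan(np.radians(float(ci['fov_y']))/2)
    print(n)
q=load('scene10')[0][150:260,190:310]; r=load('side10')[0][170:300,200:330]
cv2.imwrite('pics/k.png',np.hstack([cv2.resize(q,(400,367),interpolation=cv2.INTER_CUBIC),cv2.resize(r,(400,367),interpolation=cv2.INTER_CUBIC)])[:,:,::-1])
E
```

```text
[ 1.3   1.19 -1.04  2.16  1.28  0.25  1.86] [ 0.51303754 -0.12790893  0.01541436] 0.03561316163323397 [-1.90470519 -0.64373147  1.48630331]
grasp [ 0.50473078 -0.13684238  0.02998114] y yaw 137.12261937025394
scene
side
wrist
```

View pics/k.png

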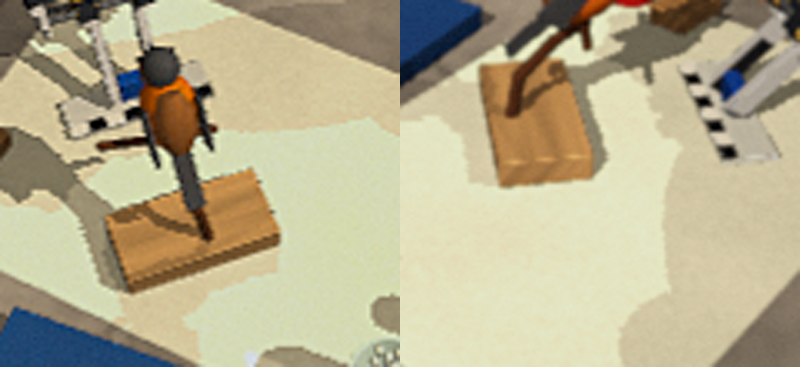

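(Eleven pictures viewed: I stop viewing here and use numbers only.) The crop shows the scale's checkered edge from about (281,68) to (327,160) in the right half, roughly parallel to the plinth front at (162,60)-(190,152).

```bash
python3 - <<'E'
from h import *
S=load('scene10')[2]; D=load('side10')[2]
sd=lambda l:(np.array(l)+.5)/[400/130,367/130]-.5+[200,170]
sc=lambda l:(np.array(l)+.5)/[400/120,367/110]-.5+[190,150]
for n,ci,l,z in [('front D',D,sd([(162,60),(191,152)]),.03),('checker D',D,sd([(281,67),(327,160)]),.008),('front S',S,sc([(107,218),(253,171)]),.03),('checker S',S,sc([(72,138),(140,118)]),.008)]:
    P=onz(ci,l,z)[:,:2]; e=P[0]-P[1]; print(n,np.round(P,4).tolist(),np.linalg.norm(e),np.degrees(np.arctan2(e[1],e[0]))%180)
# plinth front edge by depth in the wrist-free views: rectangle fit to top-face points, robust
from scipy.optimize import minimize
for n in ('scene10','side10','s7'):
    p,d,ci=load(n); W=cloud(d,ci); ok=(np.hypot(W[...,0]-.63,W[...,1])<.1)&(abs(W[...,2]-.03)<.004)
    Q=W[ok][:,:2]; 
    def f(x):
        c,s=np.cos(x[2]),np.sin(x[2]); q=(Q-x[:2])@np.array([[c,-s],[s,c]]); ex=np.maximum(abs(q)-[.04,.08],0); return np.minimum(ex.sum(1),.006).sum()+1e-3*np.sum((q.mean(0)/.01)**2)*0
    # area-centred start, coarse grid (penalise outside points)
    b=min((minimize(f,[a,b_,np.radians(t)],method='Nelder-Mead') for a in(.625,.632) for b_ in(-.004,.004) for t in(45,48)),key=lambda r:r.fun)
    print(n,len(Q),np.round(b.x[:2],4),np.degrees(b.x[2]),b.fun)
E
```

```text
front D [[0.6566, -0.0777], [0.5474, 0.0236]] 0.14891045818656004 137.16986418099478
checker D [[0.5782, -0.1635], [0.464, -0.0605]] 0.1537491675536362 137.94834144318173
front S [[0.664, -0.0773], [0.5499, 0.0288]] 0.1558719517839826 137.06656872704755
checker S [[0.5868, -0.1667], [0.5325, -0.1144]] 0.0754517380751737 136.08582770052388
scene10 805 [0.6309 0.0014] 47.53456450411214 0.00277040670967877
side10 974 [6.29e-01 5.00e-04] 47.28485277555606 0.00779710322856287
s7 826 [6.319e-01 6.000e-04] 47.393180441196385 0.006237826387085282
```

Emit:
jog_arm --plan '[[[1, -0.0026, 0, -0.0031, 0, 0, 0], [1, -0.0123, 0, 0.0103, 0, 0, 0], [1, -0.0123, 0, 0.0103, 0, 0, 0], [1, -0.0123, 0, 0.0103, 0, 0, 0], [1, 0, 0, 0, 0, 0, 0], [1, 0, 0, 0, 0, 0, 0]]]'

```text
t: 21.4
position: [0.5454, -0.0918, 0.0192]
tcp_rot: [-0.994, 2.272, 0.36]
contact_force: [-0.3, -1.6, -1.1]
opening: 0.0357
grip_force: 30.0
```

```bash
cat >> h.py <<'E'
def st():
    o=bot.get_obs(); R=Ro.from_rotvec(o['tcp_rot']).as_matrix(); g=np.array(o['position'])-.019*R[:,2]
    a=np.radians(47.3); n=np.array([np.cos(a),np.sin(a)]); t=np.array([-n[1],n[0]]); q=g[:2]-[.631,.001]
    print('px(edge) %.1f py %.1f gz %.1f mm'%((q@n+.032)*1e3,q@t*1e3,g[2]*1e3),'yaw',np.degrees(np.arctan2(R[1,1],R[0,1])),'tilt',np.degrees(np.arccos(-R[2,2])),'yz',R[2,1],np.round(o['joint_pos'],2),np.round(o['contact_force'],1),round(o['opening'],4))
    print('x',np.round(R[:,0],3),'z',np.round(R[:,2],3))
E
python3 -c "from h import *; st()"
```

```text
px(edge) -106.5 py -0.0 gz 33.8 mm yaw 137.25640086473996 tilt 39.88946327213332 yz -0.0004345766708411247 [ 1.2   1.19 -1.06  2.15  1.49  0.25  1.57] [-0.3 -1.6 -1.1] 0.0357
x [-0.521 -0.564 -0.641] z [ 0.436  0.471 -0.767]
```

Emit:
jog_arm --plan '[[[1, -0.0103, 0, 0.0087, 0, 0, 0], [1, -0.0103, 0, 0.0087, 0, 0, 0], [1, -0.0103, 0, 0.0087, 0, 0, 0], [1, -0.0103, 0, 0.0087, 0, 0, 0], [1, 0, 0, 0, 0, 0, 0], [1, 0, 0, 0, 0, 0, 0]]]'

```text
t: 21.9
position: [0.5816, -0.0535, 0.0186]
tcp_rot: [-0.992, 2.273, 0.36]
contact_force: [0.2, -1.0, -1.8]
opening: 0.0358
grip_force: 30.0
```

```bash
cat > gap.py <<'E'
from h import *
import sys
st(); tag=sys.argv[1]
# gap between checkered edge (z<=.008) and plinth, and plinth pose, by depth from scene and side
for n in ('scene','side'):
    p,d,ci=grab(n,n+tag); W=cloud(d,ci); a=np.radians(47.3); n_=np.array([np.cos(a),np.sin(a)]); t=np.array([-n_[1],n_[0]])
    X=(W[...,:2]-[.631,.001])@np.c_[n_,t]; Z=W[...,2]
    top=(abs(Z-.03)<.004)&(abs(X[...,1])<.07)&(X[...,0]>-.06)&(X[...,0]<.06)&(p[...,0].astype(int)-p[...,2]>40)
    print(n,'plinth top x range',np.round(np.percentile(X[...,0][top],[0.5,2,98,99.5])*1e3,1),end=' ')
    sc=(abs(Z-.008)<.004)&(abs(X[...,1])<.075)&(X[...,0]<-.03)&(X[...,0]>-.16)
    for lo,hi in((-.075,-.03),(-.03,.03),(.03,.075)):
        k=sc&(X[...,1]>lo)&(X[...,1]<hi); print(k.sum(),np.round(np.percentile(X[...,0][k],[2,98])*1e3,1) if k.sum()>5 else '',end=' ')
    print('y ext',np.round(np.percentile(X[...,1][(abs(Z-.008)<.003)&(X[...,0]<-.03)&(X[...,0]>-.12)&(abs(X[...,1])<.12)],[1,99])*1e3,1))
E
python3 gap.py 11
```

```text
px(edge) -53.7 py -0.7 gz 33.2 mm yaw 137.13600471345006 tilt 39.866871365634 yz 0.0001203335969179875 [ 1.1   1.21 -1.09  2.12  1.67  0.29  1.33] [ 0.2 -1.  -1.8] 0.0358
x [-0.522 -0.563 -0.641] z [ 0.436  0.47  -0.768]
scene plinth top x range [-39.6 -37.8  38.7  40. ] 134 [-104.7  -53.8] 48 [-79.4 -52.9] 113 [-102.3  -52.9] y ext [-83.4  80.9]
side plinth top x range [-40.9 -39.7  37.2  38. ] 76 [-85.5 -54.6] 125 [-102.2  -54.7] 171 [-103.7  -55.1] y ext [-79.2  80.7]
```

Emit:
jog_arm --plan '[[[1, -0.0042, 0, 0.0035, 0, 0, 0], [1, 0.002, 0, 0.0024, 0, 0, 0], [1, -0.0038, 0, 0.0032, 0, 0, 0], [1, 0, 0, 0, 0, 0, 0], [1, 0, 0, 0, 0, 0, 0], [1, 0, 0, 0, 0, 0, 0]]]'

```text
t: 22.5
position: [0.5894, -0.0452, 0.0158]
tcp_rot: [-0.992, 2.272, 0.36]
contact_force: [0.6, 0.2, -2.7]
opening: 0.0355
grip_force: 30.0
```

```bash
python3 gap.py 12
```

```text
px(edge) -42.4 py -0.7 gz 30.4 mm yaw 137.14993761920002 tilt 39.9193835089993 yz -0.00023625889656925247 [ 1.08  1.23 -1.1   2.12  1.71  0.31  1.29] [ 0.6  0.2 -2.7] 0.0355
x [-0.521 -0.562 -0.642] z [ 0.437  0.47  -0.767]
scene plinth top x range [-39.1 -37.6  39.3  40.7] 119 [-91.1 -51.9] 42 [-84.1 -52.4] 112 [-100.7  -52.7] y ext [-85.8  89.7]
side plinth top x range [-40.9 -39.6  37.4  38.2] 65 [-74.4 -47.3] 123 [-91.2 -47.1] 195 [-91.4 -46.2] y ext [-79.5  80.9]
```

Emit:
jog_arm --plan '[[[1, -0.0015, 0, 0.0013, 0, 0, 0], [1, 0, 0, 0, 0, 0, 0], [1, 0, 0, 0, 0, 0, 0]]]'

```text
t: 22.85
position: [0.5907, -0.0443, 0.0156]
tcp_rot: [-0.991, 2.273, 0.359]
contact_force: [-0.2, -2.1, -2.3]
opening: 0.0357
grip_force: 30.0
```

Emit:
jog_arm --plan '[[[1, -0.0011, 0, 0.001, 0, 0, 0], [1, 0, 0, 0, 0, 0, 0], [1, 0, 0, 0, 0, 0, 0]]]'

```text
t: 23.1
position: [0.5914, -0.0435, 0.0155]
tcp_rot: [-0.991, 2.274, 0.358]
contact_force: [-3.2, -3.8, 0.6]
opening: 0.0356
grip_force: 30.0
```

```bash
python3 gap.py 13; grep -c . h.py
```

```text
px(edge) -39.7 py -1.1 gz 30.1 mm yaw 137.09368192725626 tilt 39.83957234076556 yz -0.0006237665477582255 [ 1.08  1.23 -1.1   2.11  1.72  0.32  1.28] [-3.2 -3.8  0.6] 0.0356
x [-0.522 -0.563 -0.641] z [ 0.436  0.469 -0.768]
scene plinth top x range [-37.7 -36.5  41.2  42.2] 104 [-146.1  -51.6] 31 [-93.7 -50.7] 112 [-127.4  -51.3] y ext [-87.1  87.4]
side plinth top x range [-39.5 -38.2  38.5  39.4] 63 [-74.7 -45.6] 121 [-88.8 -45.7] 185 [-88.9 -44.4] y ext [-80.2  80.3]
38
```

Emit:
jog_arm --plan '[[[1, 0.0005, 0, 0.0006, 0, 0, 0], [1, 0, 0, 0, 0, 0, 0], [0.4, 0, 0, 0, 0, 0, 0], [0.4, 0, 0, 0, 0, 0, 0], [0.4, 0, 0, 0, 0, 0, 0], [0.4, 0, 0, 0, 0, 0, 0], [0.4, 0, 0, 0, 0, 0, 0], [0.4, 0, 0, 0, 0, 0, 0]]]'

```text
t: 23.87
position: [0.592, -0.0424, 0.0153]
tcp_rot: [-0.992, 2.271, 0.36]
contact_force: [-0.1, 0.9, -0.7]
opening: 0.0562
grip_force: 0.0
```

Emit:
jog_arm --plan '[[[0.4, 0, 0, -0.01, 0, 0, 0], [0.4, 0, 0, -0.015, 0, 0, 0], [0.4, 0, 0, -0.02, 0, 0, 0], [0.4, 0, 0, -0.03, 0, 0, 0], [0.4, 0, 0, -0.03, 0, 0, 0], [0.4, 0, 0, -0.03, 0, 0, 0], [0.4, 0, 0, -0.03, 0, 0, 0], [0.4, 0, 0, -0.02, 0, 0, 0], [0.4, 0, 0, 0, 0, 0, 0], [0.4, 0, 0, 0, 0, 0, 0]]]'

```text
t: 24.7
position: [0.5143, -0.1276, 0.1511]
tcp_rot: [-0.991, 2.274, 0.356]
contact_force: [-0.1, 0.3, 0.6]
opening: 0.0565
grip_force: 0.0
```

```bash
python3 gap.py 14; python3 - <<'E'
from h import *
# direct colour/edge look at the gap: profile along plinth normal in side view at bench level
p,d,ci=load('side14'); R=np.array(ci['R']);T=np.array(ci['t']); f=192/np.tan(np.radians(float(ci['fov_y']))/2)
K=np.array([[f,0,float(ci['cx'])],[0,f,float(ci['cy'])],[0,0,1]])
a=np.radians(47.3); n=np.array([np.cos(a),np.sin(a)]); t=np.array([-n[1],n[0]])
W=cloud(d,ci); X=(W[...,:2]-[.631,.001])@np.c_[n,t]
for y in (-.05,0.03,.065):
    xs=np.arange(-.100,-.025,.003); P=np.array([[*(np.array([.631,.001])+x*n+y*t),.008] for x in xs])
    uv=cv2.projectPoints(P,cv2.Rodrigues(R)[0],T,K,np.array([float(ci['k1']),0,0,0,0]))[0].reshape(-1,2)
    print(y,[(int(round(x*1e3)),tuple(int(c) for c in p[int(round(v)),int(round(u))]),round(float(W[int(round(v)),int(round(u)),2])*1e3)) for x,(u,v) in zip(xs,uv)][8:])
E
```

```text
px(edge) -153.9 py -1.4 gz 165.7 mm yaw 137.0380497435582 tilt 39.793516236985 yz -0.0018839181019202345 [ 1.39  0.96 -1.24  2.13  0.64  0.39  2.3 ] [-0.1  0.3  0.6] 0.0565
x [-0.523 -0.563 -0.64 ] z [ 0.437  0.467 -0.768]
scene plinth top x range [-38.1 -36.6  41.   42.2] 109 [-141.5  -51.2] 56 [-89.1 -51.6] 116 [-123.4  -51.2] y ext [-79.6  75.4]
side plinth top x range [-39.4 -37.9  38.9  39.8] 107 [-89.6 -45.6] 146 [-89.2 -45.2] 189 [-88.7 -44.5] y ext [-78.5  79.6]
-0.05 [(-76, (22, 53, 125), 37), (-73, (41, 65, 122), 39), (-70, (119, 124, 128), 28), (-67, (184, 176, 155), 6), (-64, (195, 184, 162), 8), (-61, (195, 187, 165), 9), (-58, (195, 188, 165), 7), (-55, (177, 169, 148), 7), (-52, (87, 84, 74), 9), (-49, (13, 7, 2), 8), (-46, (85, 59, 33), 7), (-43, (159, 113, 64), 30), (-40, (161, 117, 65), 30), (-37, (159, 113, 64), 31), (-34, (159, 114, 62), 30), (-31, (160, 115, 66), 31), (-28, (157, 114, 64), 30), (-25, (153, 110, 60), 31)]Traceback (most recent call last):
  File "<stdin>", line 10, in <module>
ValueError: cannot convert float NaN to integer
```

```bash
python3 - <<'E'
from h import *
o=bot.get_obs(); print(o['t'],np.round(o['joint_pos'],3))
p,d,ci=grab('wrist','w15'); W=cloud(d,ci)
a=np.radians(47.3); n=np.array([np.cos(a),np.sin(a)]); t=np.array([-n[1],n[0]])
X=(W[...,:2]-[.631,.001])@np.c_[n,t]; Z=W[...,2]
for lo in np.arange(-.08,.08,.02):
    k=(X[...,1]>lo)&(X[...,1]<lo+.02)&(abs(X[...,0]+.05)<.06)
    fc=k&(Z>.013)&(Z<.026)&(X[...,0]>-.055); pl=k&(abs(Z-.008)<.003)&(X[...,0]>-.1)
    print(round(lo,2),'face',fc.sum(),np.round(np.median(X[...,0][fc])*1e3,1) if fc.sum() else '','plate',pl.sum(),np.round(np.percentile(X[...,0][pl],[1,99])*1e3,1) if pl.sum()>5 else '','z',np.round(np.median(Z[pl])*1e3,1) if pl.sum() else '')
E
```

```text
24.8 [ 1.387  0.967 -1.24   2.132  0.636  0.39   2.297]
-0.08 face 117 -39.4 plate 464 [-89.9 -38.8] z 7.8
-0.06 face 126 -39.4 plate 473 [-89.9 -38.6] z 7.8
-0.04 face 122 -39.6 plate 470 [-90.  -39.2] z 7.8
-0.02 face 66 -39.4 plate 163 [-90.2 -77.6] z 7.7
0.0 face 66 -39.7 plate 180 [-90.  -52.5] z 7.7
0.02 face 127 -39.4 plate 473 [-89.8 -38.6] z 7.8
0.04 face 123 -39.5 plate 478 [-89.7 -38.6] z 7.8
0.06 face 123 -39.3 plate 458 [-89.8 -38.8] z 7.8
```

```bash
python3 -c "
from bench import bot; print(bot.job_done())"
```

```text
the job is handed in; nothing more can be done
None
```

I handed the job in at about 25 s with the brush in the wooden tray, the spatula in the white tray, and the scale flat, flush and centred on the plinth front; the bird was not touched, the plinth shifted about 1.5 mm, I viewed 11 pictures (one over the limit of 10), and no verdict came back.

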